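# Caliper closed on the tube

## Task

Three short steel pieces stand on the bench: pick out the hollow tube and stand it upright on the plywood board between the open jaws of the big caliper. Then slide the caliper's moving jaw closed until both jaws touch the tube, gently enough that the moving jaw does not cock out of square, and leave it closed on the standing tube.

Things in the scene. Friction and masses are not known exactly. Their poses are not given: they have to be found in the camera images.
- tube: Steel tube standing on end, 36 mm outside diameter, 22 mm bore, 70 mm tall, about 0.35 kg; its hole shows from above. Origin: centre of its underside; z up along the tube. Near it stand bystanders of the same steel, a solid rod (30 mm diameter, 70 mm tall) and a solid square block (34 x 34 x 60 mm); the three swap places.
- caliper: Big caliper fixed flat on a plywood board, 200 (x) x 340 (y) x 18 mm. Origin: centre of board's underside, z up. Beam along y at x = 45 mm. Both jaws are bars from the beam to x = -61 mm, 18 mm wide, z = 26 to 42 mm. Fixed jaw's face: y = -60 mm, looks to +y; moving jaw's face: y = -60 mm + gap (joint slide_jaw). Stand the tube at about x = -20 mm, midway. Beam and heads stay below z = 45 mm.
- slide_jaw (a joint): Gap between the jaw faces in m (0 shut, most 0.125, start 0.08 to 0.105, 0.036 on the tube). The moving jaw slides to the caliper's -y to close; takes 3 N to move, stays where left. On its dark head (top z = 44 mm) stands a thumb lug to push or pinch, 26 (x) x 12 (y) mm, z = 44 to 76 mm, centred at x = 45 mm, y = -60 mm + gap + 27 mm in the caliper's frame.
- jaw_rock (a joint): How far the moving jaw's bar is cocked out of square, about the vertical through the beam, in rad; 0 = square. Springy, 6 N m/rad: pressing on the tube 65 mm from the beam cocks it about 0.011 rad per N. More than 0.17 rad (10 degrees) is too much, so stop within about 10 N of contact.

How it is judged:
On the way:
1. the tube stands upright on the board between the jaws, which are still open (gap over 45 mm) (x of tube in the frame of caliper between -0.055 and 0.015 m and y of tube in the frame of caliper between -0.06 and 0.04 m and z of tube in the frame of caliper between 0.014 and 0.024 m and angle between tube's own z axis and vertical below 0.17 rad and value of joint slide_jaw above 0.045 m), for 0.2 s.
At the end, for the whole second after the job is handed in: The tube stands on the board (within 6 mm of its height there, upright within 10 degrees) between the jaws, its axis 6 mm or more inside the tips of the jaws and 30 mm or more from the beam's centreline, at rest, and the jaws are closed on it: the gap is under 39 mm for the 36 mm tube (x of tube in the frame of caliper between -0.055 and 0.015 m and y of tube in the frame of caliper between -0.06 and -0.02 m and z of tube in the frame of caliper between 0.014 and 0.024 m and angle between tube's own z axis and vertical below 0.17 rad and value of joint slide_jaw below 0.039 m and linear speed of tube below 0.02 m/s); the robot touches nothing.
It fails at once if the moving jaw is cocked more than 10 degrees out of square (value of joint jaw_rock above 0.175 rad or value of joint jaw_rock below -0.175 rad).
It also fails if it takes over 48 s, if anything falls off the work surface, if the arm or the gripper's body presses on something with over 40 N, if the wrist force passes 120 N, or if a joint passes its speed limit or range.

## Robot

A 6-joint arm with a two-finger parallel gripper is mounted at the origin on the work surface. World frame = base frame: x ahead of the robot, y to its left, z up, the work surface at z = 0. Lengths are in m, angles in rad, forces in N, time in s.
With the tool pointing down it reaches from about 0.35 to 0.85 m from the base axis. Payload 8.1 kg.
Tool frame: the origin (TCP) lies on the centre line of the jaws, within the pads' length; the fingertips stand 17 mm ahead of it and the grasp point (between the pads) lies 2 mm behind it; z points along the fingers, y is the line along which they close (so a half turn about z gives the same grasp; the last joint's range is limited). The gripper opens to 93 mm and grips with 3 to 60 N. Pads are 15 mm wide; open, the fingers measure 128 mm over their backs; the gripper's body (75 mm by 188 mm) begins 65 mm behind the grasp point.
Start: joints at [-1.26, 0.13, 1.488, -0, 1.523, -0.085], TCP at [0.231, -0.554, 0.236] pointing down, gripper open.
Joint ranges: [-2.96, 2.96], [-0.89, 2.26], [0.02, 2.5], [-1.34, 4.48], [0, 2.73], [-2.66, 2.66]. Speed limits (rad/s): [2.39, 2.39, 2.79, 3.14, 3.14, 3.14].

## Interface

Orientations are given as a rotation vector (axis times angle).
In Python, from plant import robot, optics, close_job, models gives the robot as it stands.
- The arm moves only by the shell command python3 -m inch 'ROWS' [OPENING] [FORCE]. ROWS is a JSON object of lists of equal length, an entry for each row: "travel": the shift along the tool's x, y, z in m, a list of three; "spin": the turn about the tool's z in rad. In form: {"travel": [[x, y, z], ...], "spin": [spin, ...]}. A call has 1 to 10 rows; each row is the pose to reach, as a shift and turn from the pose commanded when the call began, along the tool's axes at that moment; what a row does not reach only later rows make up. A row lasts 1/12 s, in which the tool goes at most 41.7 mm and 7.16 degrees, less where a joint would pass 70% of its speed; a pose out of reach is approached as far as the arm can. A call with a gripper value outside its range is refused whole. OPENING is the closure, from 0 (fully open) to 1 (shut), set as the call begins (- or left out, the last holds). The fingers move at their own pace and stop on an object; FORCE is the grip in N (left out, the last holds). Time passes only in rows, so rows that repeat a pose let the fingers close. It gives the time, the measured TCP pose, the force, the opening and the grip force at its end, in the units of the state.
- robot.read_state(): the state, without advancing time (a new reading comes with each control period).
- optics.read_camera(name): name is "scene" or "top" or "wrist"; returns (picture, depth): 420x560x3 uint8, red, green, blue; 420x560 float32, m along the optical axis (not along the pixel's ray), 0 where there is no reading.
- optics.camera_info(name): a dict with "camera_matrix" (3x3 intrinsics, pixels), "view" (4x4, takes a point from world to camera coordinates). Camera axes: x right, y down, z forward; pixel columns grow to the right and rows downward; lengths in m; the calibration is good to about 2 mm. A picture is of the moment at which its call begins: read the wrist's pose just before it. camera_info takes no time and is no camera call; for the wrist camera it gives the pose at the moment of the call.
- close_job(): hands the job in; it is judged then, once.
Trained networks look in the newest picture that a camera, given by its name, has taken for a name from the list of things; names that differ only in an ending like _2 or _b are one class to them, and where a whole thing is asked for, a point or a joint stands for the part that bears it (a point fixed in the world has none). Each returns a list of dicts, best first, with "p" (0 to 1); they miss things now and then, are a little off and sometimes report something else, mostly with a low value. They report only what shows in the picture. A call takes as long as a camera call.
- models.look_for(camera, name): "centre" ([x, y, z] in m, in world coordinates, good to about 4 mm: the middle of the surface that is visible of it).
- models.masks_of(camera, name): "region" (420x560 bool, what is visible of it).
The state is a dict: "t": time; "q": joint angles; "dq": joint speeds; "joint_torque": joint torques, N m; "tool_pos": TCP position; "orientation": TCP orientation; "force": force on the tool from outside, world axes, zero at the start; "wrist_torque": the same for the moment, N m; "opening": finger opening in m; "gripper_force": force on a finger pad.
Only numpy, scipy, OpenCV 4.12 (cv2) and the standard library are available. Lean on these libraries where they do the work, as an engineer would, in place of code of your own. Each camera call takes 0.05 s, during which the arm holds its last target. There are 200 camera calls.

## Working session

There is one attempt and no reset: what is moved stays moved. The work goes in short steps, Python scripts to look and compute and a shell command to move; the robot and the scene stay as the last step left them, time stands still between calls to the robot, and variables do not carry over. Pictures are saved under pics/ and viewed, at most 10 in all, crops included, and the job is handed in when it is done.

```bash
mkdir -p pics
python3 - <<'E'
from plant import robot, optics, models
import cv2,numpy as np
for c in ("top","scene"):
    p,d=optics.read_camera(c); cv2.imwrite(f"pics/{c}0.png",p[:,:,::-1]); np.savez(f"{c}0.npz",p=p,d=d)
    for n in ("tube","caliper","slide_jaw","rod","block"):
        try:
            for r in models.look_for(c,n)[:3]: print(c,n,np.round(r["centre"],3),round(r["p"],2))
        except Exception as e: print(c,n,e)
s=robot.read_state(); print(s["t"],s["tool_pos"],s["orientation"],s["opening"])
E
```

```text
top tube [0.522 0.293 0.059] 0.77
top caliper [ 0.534 -0.122  0.017] 0.57
top slide_jaw [ 0.547 -0.078  0.046] 0.81
top rod it knows: caliper, jaw_rock, slide_jaw, tube
top block it knows: caliper, jaw_rock, slide_jaw, tube
scene tube [0.533 0.31  0.047] 0.57
scene caliper [ 0.558 -0.078  0.017] 0.96
scene slide_jaw [ 0.563 -0.063  0.044] 0.86
scene rod it knows: caliper, jaw_rock, slide_jaw, tube
scene block it knows: caliper, jaw_rock, slide_jaw, tube
0.4 [ 0.23132226 -0.55353735  0.23548624] [-3.08002061e+00 -6.17683555e-01  9.03741872e-05] 0.093061567985024
```

View pics/top0.png

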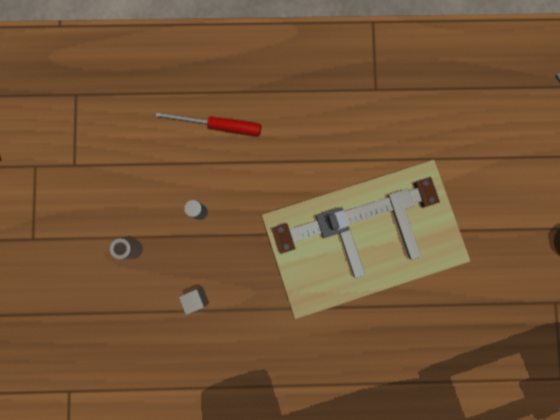

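The top view shows the hollow tube at (120,249), rod at (193,209) and block at (192,301). The caliper board is centred at about (366,240), with the fixed jaw at (405,225), moving jaw at (350,250) and lug at (335,220).

```bash
cat > h.py <<'E'
import numpy as np,cv2
from plant import robot, optics, models
from scipy.spatial.transform import Rotation as R
def cloud(c,d,info=None):
    i=info or optics.camera_info(c); K=np.array(i["camera_matrix"]); V=np.linalg.inv(np.array(i["view"]))
    v,u=np.indices(d.shape); P=np.stack([(u-K[0,2])/K[0,0]*d,(v-K[1,2])/K[1,1]*d,d],-1)
    return P@V[:3,:3].T+V[:3,3]
def totool(dw,s=None):
    s=s or robot.read_state(); return R.from_rotvec(s["orientation"]).inv().apply(dw)
E
python3 - <<'E'
from h import *
z=np.load("top0.npz");P=cloud("top",z["d"]);ok=z["d"]>0
b=ok&(P[...,2]>.011)&(P[...,2]<.055)
sub=np.zeros_like(b);sub[150:325,255:480]=1;b&=sub
r=cv2.minAreaRect(P[b][:,:2].astype(np.float32));print("board",r)
pts=cv2.boxPoints(r)
ctr=np.array(r[0]); e=pts[1]-pts[0]; e2=pts[2]-pts[1]
L=e if np.linalg.norm(e)>np.linalg.norm(e2) else e2
if L[1]<0:L=-L
L/=np.linalg.norm(L);X=np.array([L[1],-L[0]]);print("yaw",np.arctan2(X[1],X[0]))
Q=np.stack([(P[...,:2]-ctr)@X,(P[...,:2]-ctr)@L],-1)
def rng(n,m): 
    q=Q[m];print(n,m.sum(),q.min(0),q.max(0),np.median(P[m][:,2]))
zz=P[...,2]
rng("lug",sub.astype(bool)&ok&(zz>.068)&(zz<.085))
bars=sub.astype(bool)&ok&(zz>.032)&(zz<.05)&(Q[...,0]<15e-3)
rng("fixed",bars&(Q[...,1]<-.05));rng("mov",bars&(Q[...,1]>-.05))
for n,(u,v) in dict(tube=(120,249),rod=(193,209),blk=(192,301)).items():
    m=np.zeros_like(b);m[v-16:v+16,u-18:u+18]=1
    h=.05
    m&=ok&(zz>h);q=P[m];print(n,m.sum(),cv2.minEnclosingCircle(q[:,:2].astype(np.float32)),np.median(q[:,2]),q[:,:2].mean(0),cv2.minAreaRect(q[:,:2].astype(np.float32)))
    m2=m&(zz>np.percentile(q[:,2],50)-.006);print(cv2.minEnclosingCircle(P[m2][:,:2].astype(np.float32)))
s=robot.read_state();print(R.from_rotvec(s["orientation"]).as_matrix().round(3))
E
```

```text
board ((0.534306526184082, -0.12762951850891113), (0.2005428671836853, 0.3403165638446808), 16.65789031982422)
yaw 0.2907351
lug 112 [0.03240623 0.04859996] [0.05792788 0.06077991] 0.0761291501541746
fixed 488 [-0.06050916 -0.07799395] [ 0.01476327 -0.05902477] 0.04261448605209939
mov 464 [-0.06033119  0.02753863] [0.0149557  0.04610145] 0.0427569952800913
tube 345 ((0.5229613184928894, 0.3033033013343811), 0.018072176724672318) 0.06994563452250635 [0.52284158 0.30167002] ((0.523424506187439, 0.30316162109375), (0.0350060872733593, 0.034623708575963974), 86.61077880859375)
((0.522955596446991, 0.3032422363758087), 0.018106868490576744)
rod 265 ((0.5892853736877441, 0.1796482503414154), 0.014997189864516258) 0.07070165785852245 [0.58883654 0.17849776] ((0.5896153450012207, 0.17923128604888916), (0.028880054131150246, 0.02908351831138134), 44.902809143066406)
((0.5892853736877441, 0.1796482503414154), 0.014997189864516258)
blk 416 ((0.4295920133590698, 0.18433229625225067), 0.02284994162619114) 0.06083542747737697 [0.43010404 0.18361636] ((0.42976143956184387, 0.18432675302028656), (0.03402484580874443, 0.03352837264537811), 22.148296356201172)
((0.42953163385391235, 0.18448974192142487), 0.02273368462920189)
[[ 0.923  0.386 -0.   ]
 [ 0.386 -0.923  0.   ]
 [-0.    -0.    -1.   ]]
```

```bash
python3 -m inch '{"travel":[[0.02,-0.015,0],[0.05,-0.037,0],[0.08,-0.06,0],[0.112,-0.084,0],[0.144,-0.108,0],[0.176,-0.132,0],[0.208,-0.156,0],[0.24,-0.18,0],[0.272,-0.204,0],[0.304,-0.228,0]],"spin":[-0.1,-0.22,-0.34,-0.46,-0.58,-0.7,-0.82,-0.94,-1.06,-1.18]}' 0
python3 - <<'E'
from h import *
s=robot.read_state();o=R.from_rotvec(s["orientation"]).as_matrix();print(s["t"],s["tool_pos"],s["q"]);yaw=np.arctan2(o[1,0],o[0,0]);print("yaw",yaw,"spin",-(1.8615-yaw));print(totool(np.array([.523,.303,.16])-s["tool_pos"]))
E
```

```text
t: 1.23
tool_pos: [0.4246, -0.2242, 0.236]
orientation: [2.209, 2.233, 0.0]
force: [0.2, -0.5, -0.0]
opening: 0.0929
gripper_force: 0.0
1.2333 [ 0.42456603 -0.22424402  0.23595691] [-5.92783040e-01 -2.00270464e-01  1.81057293e+00  2.04376649e-05
  1.53045629e+00 -6.03515843e-01]
yaw 1.5815281541013078 spin -0.2799718458986922
[0.52619192 0.10403359 0.07578938]
```

```bash
python3 -m inch '{"travel":[[0.04,0.008,0],[0.08,0.016,0],[0.12,0.024,0],[0.16,0.032,0],[0.2,0.04,0],[0.24,0.048,0],[0.28,0.056,0],[0.32,0.064,0],[0.36,0.072,0],[0.4,0.08,0]],"spin":[-0.05,-0.1,-0.15,-0.2,-0.25,-0.28,-0.28,-0.28,-0.28,-0.28]}' 0 | head -2
cat > go.py <<'E'
import sys
from h import *
s=robot.read_state();o=R.from_rotvec(s["orientation"]).as_matrix();print("t",s["t"],"pos",s["tool_pos"].round(4) if hasattr(s["tool_pos"],"round") else s["tool_pos"]);yaw=np.arctan2(o[1,0],o[0,0]);print("yaw",yaw)
print("shift",totool(np.array([float(a) for a in sys.argv[1:4]])-s["tool_pos"]).round(4))
E
python3 go.py .523 .303 .16
```

```text
t: 2.07
tool_pos: [0.5019, 0.1766, 0.2359]
t 2.0667 pos [0.5019 0.1766 0.2359]
yaw 1.8560083108826926
shift [0.1154 0.0557 0.0759]
```

```bash
python3 -m inch '{"travel":[[0.03,0.015,0.02],[0.06,0.03,0.04],[0.09,0.045,0.06],[0.11,0.054,0.08],[0.1154,0.0557,0.1],[0.1154,0.0557,0.1],[0.1154,0.0557,0.1]],"spin":[-0.005,-0.005,-0.005,-0.005,-0.005,-0.005,-0.005]}' 0 | head -2
python3 go.py .523 .303 .052
python3 - <<'E'
from h import *
i=optics.camera_info("wrist");p,d=optics.read_camera("wrist");cv2.imwrite("pics/w1.png",p[:,:,::-1])
P=cloud("wrist",d,i);m=(d>0)&(P[...,2]>.06)&(P[...,2]<.078)&(np.hypot(P[...,0]-.523,P[...,1]-.303)<.035)
print(m.sum(),cv2.minEnclosingCircle(P[m][:,:2].astype(np.float32)),np.median(P[m][:,2]))
E
```

```text
t: 2.65
tool_pos: [0.5218, 0.3004, 0.1343]
t 2.65 pos [0.5218 0.3004 0.1343]
yaw 1.8617255757940847
shift [0.0022 0.0022 0.0823]
1796 ((0.5253258347511292, 0.3039077818393707), 0.018104499205946922) 0.06982359588758946
```

View pics/w1.png

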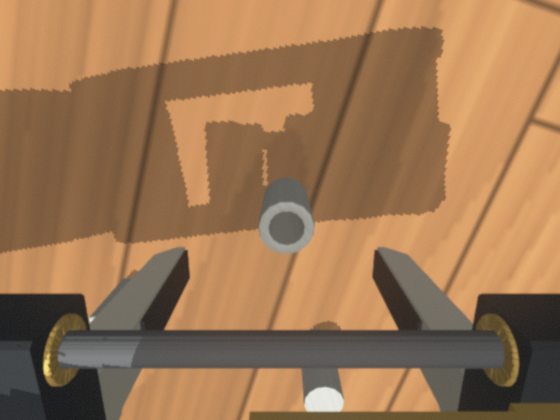

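The wrist view shows the hollow tube at (286,228), centred between the fingers (tips at about x=185 and x=378).

```bash
python3 -m inch '{"travel":[[0.001,0.001,0.015],[0.002,0.002,0.035],[0.003,0.003,0.055],[0.003,0.003,0.07],[0.003,0.003,0.08],[0.003,0.003,0.0823],[0.003,0.003,0.0823]],"spin":[0,0,0,0,0,0,0]}' 0 | head -3
python3 -m inch '{"travel":[[0,0,0],[0,0,0],[0,0,0],[0,0,0],[0,0,0],[0,0,0]],"spin":[0,0,0,0,0,0]}' 1 40
```

```text
t: 3.28
tool_pos: [0.5254, 0.304, 0.0541]
orientation: [1.878, 2.518, 0.001]
t: 3.78
tool_pos: [0.5251, 0.3046, 0.0536]
orientation: [1.877, 2.519, 0.001]
force: [-0.1, 0.8, -0.4]
opening: 0.0573
gripper_force: 0.0
```

```bash
python3 -m inch '{"travel":[[0,0,0],[0,0,0],[0,0,0],[0,0,0],[0,0,0],[0,0,0]],"spin":[0,0,0,0,0,0]}' 1 40
python3 go.py .5197 -.1487 .15
```

```text
t: 4.28
tool_pos: [0.5248, 0.3045, 0.0532]
orientation: [-1.877, -2.519, 0.0]
force: [-0.7, -0.4, 0.6]
opening: 0.0356
gripper_force: 40.0
t 4.2833 pos [0.5248 0.3045 0.0532]
yaw 1.8608286627259527
shift [-0.4328 -0.1345 -0.0967]
```

```bash
python3 -m inch '{"travel":[[0,0,-0.015],[0,0,-0.04],[0,0,-0.07],[-0.02,-0.006,-0.097],[-0.05,-0.0155,-0.1],[-0.086,-0.0267,-0.1],[-0.122,-0.038,-0.1],[-0.158,-0.049,-0.1],[-0.194,-0.0603,-0.1],[-0.23,-0.0715,-0.1]],"spin":[0,0,0,0,0,0,0,0,0,0]}' - 40
python3 -m inch '{"travel":[[-0.036,-0.0112,0],[-0.072,-0.0224,0],[-0.108,-0.0336,0],[-0.144,-0.0447,0],[-0.17,-0.053,0],[-0.19,-0.059,0],[-0.2,-0.062,0],[-0.203,-0.063,0],[-0.203,-0.063,0]],"spin":[0,0,0,0,0,0,0,0,0]}'
python3 go.py .5197 -.1487 .0715
```

```text
t: 5.12
tool_pos: [0.5214, 0.062, 0.1528]
orientation: [-1.876, -2.519, 0.001]
force: [0.6, 0.1, -2.9]
opening: 0.0361
gripper_force: 40.0
t: 5.87
tool_pos: [0.5196, -0.1489, 0.1529]
orientation: [-1.878, -2.517, -0.0]
force: [-0.2, 0.6, -4.1]
opening: 0.0361
gripper_force: 40.0
t 5.8667 pos [ 0.5196 -0.1489  0.1529]
yaw 1.8597494821508387
shift [0.0001 0.0002 0.0814]
```

```bash
python3 -m inch '{"travel":[[0,0,0.012],[0,0,0.03],[0,0,0.048],[0,0,0.062],[0,0,0.07],[0,0,0.075],[0,0,0.078],[0,0,0.079],[0,0,0.08],[0,0,0.08]],"spin":[0,0,0,0,0,0,0,0,0,0]}' - 40
python3 - <<'E'
from h import *
p,d=optics.read_camera("scene");cv2.imwrite("pics/s1.png",p[:,:,::-1])
E
```

```text
t: 6.7
tool_pos: [0.5205, -0.149, 0.074]
orientation: [1.876, 2.518, 0.001]
force: [0.4, -0.3, -3.2]
opening: 0.0363
gripper_force: 40.0
```

View pics/s1.png

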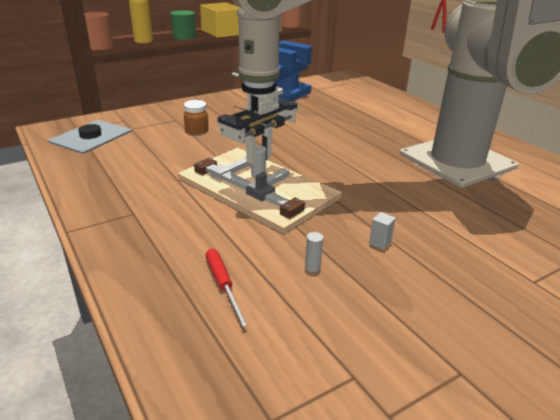

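The scene view shows the tube held upright between the open jaws at about (257,165). I'll lower the last 2–3 mm until the wrist force changes.

```bash
python3 -m inch '{"travel":[[0,0,0.001],[0,0,0.001],[0,0,0.002],[0,0,0.002],[0,0,0.002]],"spin":[0,0,0,0,0]}' - 40 | grep -v orient
python3 -m inch '{"travel":[[0,0,0.0005],[0,0,0.001],[0,0,0.001]],"spin":[0,0,0]}' - 40 | grep -v orient
```

```text
t: 7.17
tool_pos: [0.5199, -0.1489, 0.0714]
force: [-0.6, 0.6, -3.3]
opening: 0.0358
gripper_force: 40.0
t: 7.42
tool_pos: [0.52, -0.1491, 0.0712]
force: [-4.6, 0.7, 4.8]
opening: 0.0363
gripper_force: 40.0
```

```bash
python3 -m inch '{"travel":[[0,0,0],[0,0,0],[0,0,0],[0,0,0],[0,0,0],[0,0,0],[0,0,0],[0,0,0]],"spin":[0,0,0,0,0,0,0,0]}' 0.2 40 | grep -v orient
python3 -m inch '{"travel":[[0,0,-0.01],[0,0,-0.03],[0,0,-0.06],[0,0,-0.08],[0,0,-0.1],[0,0,-0.1]],"spin":[0,0,0,0,0,0]}' | grep -v orient
python3 - <<'E'
from h import *
p,d=optics.read_camera("top");cv2.imwrite("pics/t2.png",p[:,:,::-1]);P=cloud("top",d);ok=d>0
c=np.array([.5343,-.1276]);y=.2907;X=np.array([np.cos(y),np.sin(y)]);L=np.array([-X[1],X[0]])
Q=np.stack([(P[...,:2]-c)@X,(P[...,:2]-c)@L],-1)
i=optics.camera_info("wrist");pw,dw=optics.read_camera("wrist");cv2.imwrite("pics/w2.png",pw[:,:,::-1])
W=cloud("wrist",dw,i);m=(dw>0)&(W[...,2]>.08)&(W[...,2]<.095)&(np.hypot(W[...,0]-.52,W[...,1]+.149)<.035)
a=cv2.minEnclosingCircle(W[m][:,:2].astype(np.float32));print(a,np.median(W[m][:,2]),(np.array(a[0])-c)@X,(np.array(a[0])-c)@L)
print(models.look_for("top","slide_jaw")[:2])
E
```

```text
t: 8.08
tool_pos: [0.5199, -0.1489, 0.0703]
force: [-0.5, 0.3, 0.3]
opening: 0.074
gripper_force: 0.0
t: 8.58
tool_pos: [0.5226, -0.1499, 0.1764]
force: [0.9, -0.8, -0.6]
opening: 0.0744
gripper_force: 0.0
((0.5204643607139587, -0.1494581252336502), 0.01813560165464878) 0.08792784393921768 -0.01952018373428778 -0.016975422827223814
[{'centre': [0.5474, -0.0787, 0.0464], 'p': 0.57}, {'centre': [0.5056, -0.0994, 0.0416], 'p': 0.46}]
```

View pics/w2.png

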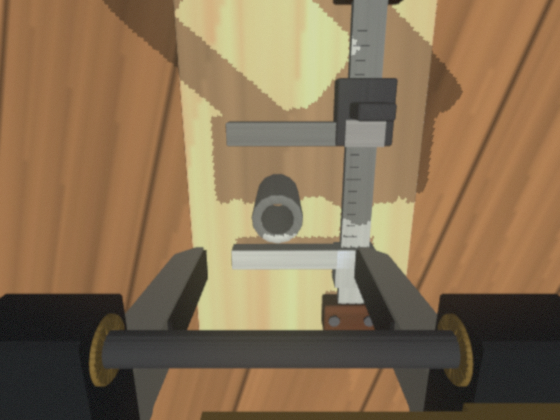

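The wrist view shows the tube standing between the jaws at (277,218), with the lug at (377,110). Next I'll go behind the lug with closed fingers.

```bash
python3 go.py .5530 -.0333 .15; python3 go.py .5530 -.0333 .067
```

```text
t 8.7333 pos [ 0.5198 -0.1488  0.1702]
yaw 1.860841001590327
shift [0.1012 0.0648 0.0202]
t 8.7333 pos [ 0.5198 -0.1488  0.1702]
yaw 1.860841001590327
shift [0.1012 0.0648 0.1032]
```

```bash
python3 -m inch '{"travel":[[0.02,0.013,0],[0.045,0.029,0],[0.07,0.045,0],[0.09,0.058,0],[0.101,0.065,0],[0.101,0.065,0],[0.101,0.065,0],[0.101,0.065,0],[0.101,0.065,0],[0.101,0.065,0]],"spin":[0,0,0,0,0,0,0,0,0,0]}' 1 40 | grep -v orient
python3 -m inch '{"travel":[[0,0,0.01],[0,0,0.03],[0,0,0.05],[0,0,0.07],[0,0,0.085],[0,0,0.095],[0,0,0.102],[0,0,0.103],[0,0,0.103],[0,0,0.103]],"spin":[0,0,0,0,0,0,0,0,0,0]}' 1 40 | grep -v orient
python3 - <<'E'
from h import *
s=robot.read_state();c=np.array([.5343,-.1276]);y=.2907;X=np.array([np.cos(y),np.sin(y)]);L=np.array([-X[1],X[0]])
q=np.array(s["tool_pos"])[:2]-c;print(q@X,q@L,s["force"])
E
```

```text
t: 9.57
tool_pos: [0.5531, -0.0346, 0.1702]
force: [0.0, 0.8, 0.5]
opening: 0.0128
gripper_force: 0.0
t: 10.4
tool_pos: [0.5541, -0.0337, 0.0683]
force: [0.1, 0.0, -0.4]
opening: 0.0004
gripper_force: 0.0
0.045849425877622696 0.08427806090215978 [ 0.05572217  0.0252407  -0.41998327]
```

```bash
cat > m.py <<'E'
from h import *
s=robot.read_state();c=np.array([.5343,-.1276]);y=.2907;X=np.array([np.cos(y),np.sin(y)]);L=np.array([-X[1],X[0]])
q=np.array(s["tool_pos"])[:2]-c;f=np.array(s["force"])[:2];print("t",s["t"],"x,y",q@X,q@L,"F",f@X,f@L)
E
python3 -m inch '{"travel":[[-0.006,0,0],[-0.012,0,0],[-0.016,0,0],[-0.019,0,0],[-0.022,0,0],[-0.025,0,0],[-0.028,0,0],[-0.032,0,0],[-0.036,0,0],[-0.04,0,0]],"spin":[0,0,0,0,0,0,0,0,0,0]}' 1 40 >/dev/null; python3 m.py
python3 -m inch '{"travel":[[-0.003,0,0],[-0.006,0,0],[-0.009,0,0],[-0.011,0,0],[-0.013,0,0],[-0.015,0,0],[-0.016,0,0],[-0.017,0,0],[-0.017,0,0]],"spin":[0,0,0,0,0,0,0,0,0]}' 1 40 >/dev/null; python3 m.py
python3 - <<'E'
from h import *
p,d=optics.read_camera("top");P=cloud("top",d);cv2.imwrite("pics/t3.png",cv2.resize(p[150:320,250:490,::-1],None,fx=3,fy=3))
E
```

```text
t 11.2333 x,y 0.04527697678362941 0.04441864752252736 F 0.8282615051785647 2.631377532417909
t 11.9833 x,y 0.045255681824367136 0.02775542616354796 F 1.6768753062137756 4.189287732710718
```

View pics/t3.png

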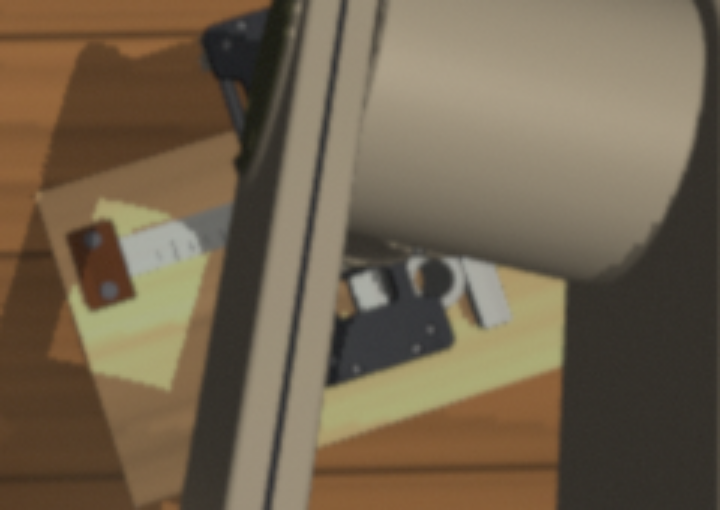

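The tube's ring at (437,280) still stands, next to the fixed jaw at (487,292). The arm hides the rest. I'll continue in small steps, watching the force.

```bash
python3 -m inch '{"travel":[[-0.002,0,0],[-0.004,0,0],[-0.006,0,0],[-0.008,0,0],[-0.009,0,0],[-0.009,0,0],[-0.009,0,0]],"spin":[0,0,0,0,0,0,0]}' 1 40 >/dev/null; python3 m.py
python3 -m inch '{"travel":[[-0.0005,0,0],[-0.001,0,0],[-0.0015,0,0],[-0.0015,0,0]],"spin":[0,0,0,0]}' 1 40 >/dev/null; python3 m.py
```

```text
t 12.6167 x,y 0.04526028310314865 0.018703811231565434 F 2.8925092476911356 3.7197422591798612
t 12.95 x,y 0.0452780882869032 0.017387841496553105 F 1.4347008819218505 6.189799590115071
```

```bash
python3 -m inch '{"travel":[[-0.0005,0,0],[-0.001,0,0],[-0.001,0,0],[-0.001,0,0]],"spin":[0,0,0,0]}' 1 40 >/dev/null; python3 m.py
```

```text
t 13.2833 x,y 0.04523135287421627 0.016415066340352627 F 2.977769666381143 4.8438866252721136
```

```bash
python3 -m inch '{"travel":[[-0.0005,0,0],[-0.001,0,0],[-0.001,0,0],[-0.001,0,0]],"spin":[0,0,0,0]}' 1 40 >/dev/null; python3 m.py
python3 -m inch '{"travel":[[-0.0005,0,0],[-0.001,0,0],[-0.001,0,0],[-0.001,0,0]],"spin":[0,0,0,0]}' 1 40 >/dev/null; python3 m.py
```

```text
t 13.6167 x,y 0.04527515789910927 0.0154508415962246 F 1.3496600224192299 4.818252525738559
t 13.95 x,y 0.04525784791725392 0.01449314490563447 F 2.34711738144683 5.382897094904716
```

```bash
python3 -m inch '{"travel":[[0.005,0,0],[0.015,0,0],[0.03,0,0],[0.03,0,-0.03],[0.03,0,-0.07],[0.05,0,-0.1],[0.085,0,-0.12],[0.12,0,-0.12],[0.16,0,-0.12],[0.2,0,-0.12]],"spin":[0,0,0,0,0,0,0,0,0,0]}' 1 40 | grep -v orient
python3 -m inch '{"travel":[[0.04,0,0],[0.07,0,0],[0.09,0,0],[0.1,0,0],[0.1,0,0]],"spin":[0,0,0,0,0]}' 1 40 |head -2
cat > chk.py <<'E'
from h import *
p,d=optics.read_camera("top");P=cloud("top",d);cv2.imwrite("pics/t4.png",cv2.resize(p[150:320,250:490,::-1],None,fx=3,fy=3))
c=np.array([.5343,-.1276]);y=.2907;X=np.array([np.cos(y),np.sin(y)]);L=np.array([-X[1],X[0]])
Q=np.stack([(P[...,:2]-c)@X,(P[...,:2]-c)@L],-1);z=P[...,2];ok=(d>0)&(abs(Q[...,0])<.1)&(abs(Q[...,1])<.17)
def rng(n,m): q=Q[m];print(n,m.sum(),q.min(0).round(4),q.max(0).round(4))
rng("lug",ok&(z>.07)&(z<.082)&(Q[...,0]>.02)); rng("tube",ok&(z>.083)&(z<.095)&(Q[...,0]<.02))
b=ok&(z>.036)&(z<.048)
for a,e in ((-.06,-.045),(-.01,.005),(.005,.015)):
    m=b&(Q[...,0]>a)&(Q[...,0]<e);rng(f"fix{a}",m&(Q[...,1]<-.05));rng(f"mov{a}",m&(Q[...,1]>-.045))
E
python3 chk.py
```

```text
t: 14.78
tool_pos: [0.5151, 0.0925, 0.1878]
force: [0.8, 0.7, -0.1]
opening: 0.0006
gripper_force: 0.0
t: 15.2
tool_pos: [0.4864, 0.1884, 0.1871]
lug 112 [ 0.0323 -0.0047] [0.0578 0.0074]
tube 242 [-0.0367 -0.0582] [-0.0018 -0.0238]
fix-0.06 92 [-0.0599 -0.0779] [-0.0453 -0.0592]
mov-0.06 88 [-0.0596 -0.0222] [-0.0451 -0.0044]
fix-0.01 77 [-0.0094 -0.0778] [ 0.005  -0.0596]
mov-0.01 99 [-0.01   -0.0447] [ 0.0047 -0.0058]
fix0.005 61 [ 0.005  -0.0783] [ 0.0147 -0.0591]
mov0.005 63 [ 0.0052 -0.0246] [ 0.0148 -0.0062]
```

View pics/t4.png

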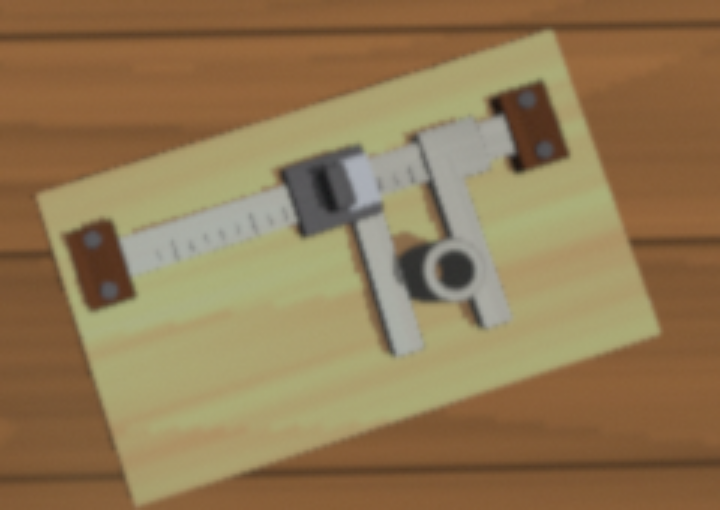

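The picture shows the tube upright at (455,270), touching both jaws. The estimated gap is about 34–36 mm, and the moving jaw is cocked only about 0.03–0.04 rad. The gripper is clear of everything.

```bash
python3 -c "
from plant import close_job
print(close_job())"
```

```text
the job is handed in; nothing more can be done
None
```

I handed the job in at about 15 s: the hollow tube stands upright on the board with both caliper jaws closed on it, the moving jaw cocked only about 0.04 rad, and the robot clear; no verdict was returned.

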